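Open the push-and-turn battery cap of an examination lamp

TASK

The examination lamp standing head-down in its sprung bench holder needs a new battery. Take off its push-and-turn battery cap: press it down firmly but not hard (a hand's press, never more than about 16 N, and no forcing or prying), turn it anticlockwise while it is down, and lift it away. Set the cap down (not dropped), upright with its grip bar on top, well inside the shallow steel tray, let go, and leave the other things on the bench as they stand.

Things in the scene. Friction and masses are not known exactly. Their poses are not given: they have to be found in the camera images.
- cap: Loose black plastic push-and-turn cap, about 60 g, locked on the lamp's upper end at the start. Round, 54 mm in diameter, with a straight grip bar on its flat roof. Origin: centre of the underside of its skirt; z up along its axis, x along the bar. Locked, its x lies along the lamp's x and its origin is 16 mm below the lamp's. The 24 mm deep skirt has two J-shaped slots round two pins of the lamp.
- cap_bar (a point): Middle of the top of the cap's grip bar, 51 mm above the cap's origin. The bar is 46 mm long (cap's x), 14 mm wide (cap's y) and 22 mm high, with upright sides.
- cap_roof (a point): Centre of the cap's flat roof top, at the foot of the bar, 29 mm above the cap's origin. Beside each long face of the bar lies a ledge of roof 20 mm deep at mid length, on which fingertips can press.
- lamp: Metal lamp, head-down in a grey holder (130 mm square, walls to 60 mm above the table), which it never leaves. Origin: centre of the flat top of its 40 mm neck, under the cap, 140 mm above the table at rest; z up. It cannot turn or tip, but the holder is sprung: lamp and cap sink when pressed, more or less as its springs are set (differs each time), so height tells little: feel the force. It may stand left or right.
- lamp_pins (a point): On the lamp's axis, level with the two pins. A spring pushes the cap up (6 N locked). It must go down 6.5 mm relative to the lamp (12 N) before it can turn; its stop is at 8 mm (13 N). Held down, it turns anticlockwise seen from above; about 60 degrees (1.05 rad) from locked the pins face the open slot ends and it lifts straight off (57 to 63 degrees). It meets a stop at about 65 degrees.
- neck_stop: Flat round top face of the lamp's neck, 37 mm in diameter, under the cap and hidden by it, where the cap's roof meets its stop; part of the lamp, same origin and axes as the lamp.
- tray: Shallow open stainless steel tray, fixed, 170 mm along its x and 150 mm along its y, walls 4 mm thick and 18 mm high. Origin: centre of its underside; inner floor 4 mm above the origin; empty.
- loupe: Bystander, loose, to be left alone: small round black loupe, 44 mm wide, 30 mm high. Origin: centre of its underside.
- vial: Bystander, loose, to be left alone: small jar with a white cap, 32 mm wide, 65 mm high. Origin: centre of its underside.
- marker: Bystander, loose, to be left alone: white tent-shaped marker, 50 mm wide, about 55 mm high. Origin: centre of its underside.
- torch: Bystander, loose, to be left alone: small torch lying on its side, 150 mm long, 36 mm high. Origin: centre of its underside.
- swabs: Bystander, loose, to be left alone: open cardboard box, 90 x 120 x 50 mm. Origin: centre of its underside.
- reagent: Bystander, loose, to be left alone: amber bottle, 64 mm wide, 130 mm high. Origin: centre of its underside.

How it is judged:
By the outcome, as a careful person would: the job done as asked, in the order asked, and still so for the second after the job is handed in, with the robot touching nothing.
It also fails if it takes over 67 s, if anything falls off the work surface, if the arm or the gripper's body presses on something with over 40 N, if the wrist force passes 120 N, or if a joint passes its speed limit or range.

ROBOT

A 6-joint arm with a two-finger parallel gripper is mounted at the origin on the work surface. World frame = base frame: x ahead of the robot, y to its left, z up, the work surface at z = 0. Lengths are in mm, angles in degrees, forces in N, time in s.
With the tool pointing down it reaches from about 300 to 1000 mm from the base axis. Payload 5.1 kg.
Tool frame: the origin (TCP) lies on the centre line of the jaws, within the pads' length; the fingertips stand 25 mm ahead of it and the grasp point (between the pads) lies 6 mm ahead of it; z points along the fingers, y is the line along which they close (so a half turn about z gives the same grasp; the last joint's range is limited). The gripper opens to 95 mm and grips with 3 to 60 N. Pads are 20 mm wide; open, the fingers measure 119 mm over their backs; the gripper's body (75 mm by 180 mm) begins 59 mm behind the grasp point.
Start: joints at [59.381, 7.093, 94.555, -0, 78.352, -4.733], TCP at [283.799, 584.759, 239.656] pointing down, gripper open.
Joint ranges: [-149.61, 149.61], [-58.7, 133.49], [1.44, 155.28], [-77.14, 257.14], [18.33, 153.61], [-166.67, 166.67]. Speed limits (degrees/s): [147.25, 147.25, 180, 180, 180, 180].

INTERFACE

Orientations are given as [roll, pitch, yaw] about the fixed x, y, z axes, in that order (R = Rz(yaw) Ry(pitch) Rx(roll)).
In Python, from station import env, imaging, job gives the robot as it stands.
- The arm moves only by the tool send_rows, never from a script. Its argument "rows" is a list of rows, each a list of 5 numbers: the shift along the tool's x, y, z in m, then the turn about the tool's z in degrees, then the finger opening in m, from 0 to 0.0951. In form: [[x, y, z, spin, hand], ...]. A call has 1 to 10 rows; each row is the pose to reach, as a shift and turn from the pose commanded when the call began, along the tool's axes at that moment; what a row does not reach only later rows make up. A row lasts 1/8 s, in which the tool goes at most 62.5 mm and 10.7 degrees, less where a joint would pass 70% of its speed; a pose out of reach is approached as far as the arm can. A call with a gripper value outside its range is refused whole. The fingers move at their own pace and stop on an object; the grip force is fixed at half the most. Time passes only in rows, so rows that repeat a pose let the fingers close. It gives the time, the measured TCP pose, the force, the opening and the grip force at its end, in the units of the state.
- env.get_obs(): the state, without advancing time (a new reading comes with each control period).
- imaging.camera(name): name is "scene" or "side" or "wrist"; returns the picture (420x560x3 uint8, red, green, blue); there is no depth.
- imaging.camera_params(name): a dict with "fx", "fy", "cx", "cy" (pixels), "distortion" ([k1, k2, p1, p2, k3] as OpenCV has them; the pictures are not rectified), "pose" (4x4, takes a point from camera to world coordinates); the wrist camera has in their place "hand_eye" (4x4, takes a point from camera to tool coordinates, whose origin is the TCP and whose axes are the flange's). Camera axes: x right, y down, z forward; pixel columns grow to the right and rows downward; lengths in mm; the calibration is good to about 2 mm. A picture is of the moment at which its call begins: read the wrist's pose just before it. camera_params takes no time and is no camera call.
- job.sign_off(): hands the job in; it is judged then, once.
The state is a dict: "t": time; "joint_pos": joint angles; "qvel": joint speeds; "tau": joint torques, N m; "position": TCP position; "eef_rot": TCP orientation; "contact_force": force on the tool from outside, world axes, zero at the start; "wrist_torque": the same for the moment, N m; "finger_gap": opening from 0.0 (shut) to 1.0 (fully open); "gripper_force": force on a finger pad.
Only numpy, scipy, OpenCV 4.12 (cv2) and the standard library are available. Lean on these libraries where they do the work, as an engineer would, in place of code of your own. Each camera call takes 0.05 s, during which the arm holds its last target. There are 200 camera calls.

## Working session

There is one attempt and no reset: what is moved stays moved. The work goes in short steps, Python scripts to look and compute and a tool call to move; the robot and the scene stay as the last step left them, time stands still between calls to the robot, and variables do not carry over. Pictures are saved under pics/ and viewed, at most 10 in all, crops included, and the job is handed in when it is done.

Besides the shell and the picture viewer there is one more tool, called after "Emit:" in YAML: its name, and indented under it one key for each argument. send_rows: Moves the arm, as the interface text tells. Its arguments: {"type":"object","properties":{"rows":{"type":"array","items":{"type":"array","items":{"type":"number"}}}},"required":["rows"]}

```bash
mkdir -p pics; cat > h.py <<'E'
import numpy as np, cv2
from station import env, imaging, job
from scipy.spatial.transform import Rotation as R
def snap(n,f):
    im=imaging.camera(n); cv2.imwrite(f'pics/{f}.png',im[:,:,::-1]); return im
def T():
    o=env.get_obs(); M=np.eye(4); M[:3,:3]=R.from_euler('xyz',o['eef_rot'],degrees=True).as_matrix(); M[:3,3]=o['position']; return M
def ray(n,uv,M=None):
    p=imaging.camera_params(n); K=np.array([[p['fx'],0,p['cx']],[0,p['fy'],p['cy']],[0,0,1]])
    P=np.array(p['pose']) if n!='wrist' else (T() if M is None else M)@np.array(p['hand_eye'])
    q=cv2.undistortPoints(np.array(uv,float).reshape(-1,1,2),K,np.array(p['distortion'],float)).reshape(-1,2)
    d=np.c_[q,np.ones(len(q))]@P[:3,:3].T
    return P[:3,3],d
def plane(n,uv,z,M=None):
    o,d=ray(n,uv,M); return o+d*((z-o[2])/d[:,2])[:,None]
E
python3 - <<'E'
from h import *
a=snap('scene','s0');b=snap('side','d0');M=T();c=snap('wrist','w0')
o=env.get_obs();print(o)
print(np.array(imaging.camera_params('scene')['pose']).round(2).tolist());print(np.array(imaging.camera_params('wrist')['hand_eye']).round(2).tolist())
s=np.hstack([a,b]);cv2.imwrite('pics/sd.png',cv2.resize(s,(800,300),interpolation=cv2.INTER_AREA)[:,:,::-1])
E
```

```text
{'t': 0.15, 'joint_pos': array([ 5.93825776e+01,  7.12676826e+00,  9.46146812e+01, -8.15947228e-04,
        7.83524204e+01, -4.73208575e+00]), 'qvel': array([-0.08605982, -0.16198126, -0.25128863, -0.04759128,  0.07135539,
        0.09067599]), 'tau': array([ 5.89715455e-04, -4.18190825e+01, -3.60471725e+01,  7.75041408e-02,
        4.69023047e-02, -9.21851370e-05]), 'position': array([283.56420928, 584.38283101, 238.66316043]), 'eef_rot': array([-1.79906384e+02, -6.94779299e-03,  1.54114823e+02]), 'contact_force': array([ 0.92649649, -0.67053095, -0.26203646]), 'wrist_torque': array([-0.02614824, -0.09244166,  0.00384577]), 'gripper_force': 0.0, 'finger_gap': 1.0005542085637578}
[[-0.86, 0.35, -0.37, 1066.33], [0.51, 0.58, -0.63, 1001.67], [-0.01, -0.73, -0.68, 1151.71], [0.0, 0.0, 0.0, 1.0]]
[[0.0, -0.97, -0.24, 66.71], [1.0, 0.0, 0.0, -0.52], [-0.0, -0.24, 0.97, -144.38], [0.0, 0.0, 0.0, 1.0]]
```

View pics/s0.png

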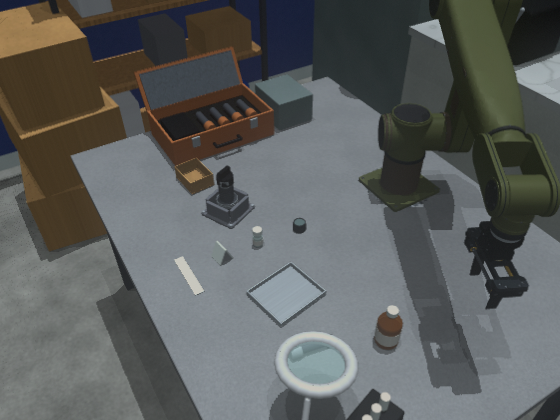

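View pics/d0.png

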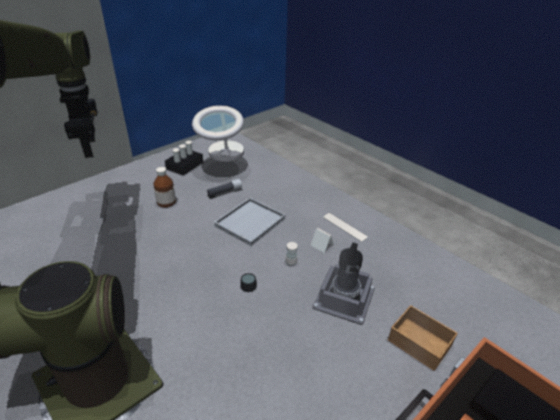

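The scene view shows the lamp with its cap at about (226,172) and the tray at (287,293). In the side view the cap is at (350,250) and the tray at (250,220).

```bash
python3 - <<'E'
from h import *
for n,uv in(('scene',[226,170]),('side',[350,247])): print(n,plane(n,[uv],172).round(0))
print(plane('scene',[[247,294],[291,264],[326,293],[283,324]],18).round(0).tolist())
print(plane('side',[[216,222],[248,200],[285,217],[249,242]],18).round(0).tolist())
print(plane('scene',[[299,220],[257,228]],40).round(0).tolist())
a=cv2.imread('pics/s0.png')[150:235,180:320];b=cv2.imread('pics/d0.png')[225:325,300:400]
cv2.imwrite('pics/z.png',np.hstack([cv2.resize(a,(494,300),interpolation=3),cv2.resize(b,(300,300),interpolation=3)]))
E
```

```text
scene [[ 569. -186.  172.]]
side [[ 575. -187.  172.]]
[[693.0, 168.0, 18.0], [528.0, 136.0, 18.0], [501.0, 280.0, 18.0], [658.0, 307.0, 18.0]]
[[499.0, 261.0, 18.0], [648.0, 288.0, 18.0], [678.0, 140.0, 18.0], [517.0, 121.0, 18.0]]
[[419.0, 7.0, 40.0], [550.0, -30.0, 40.0]]
```

View pics/z.png

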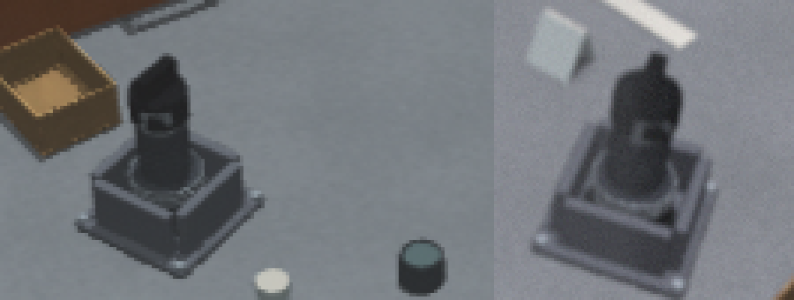

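Emit:
send_rows:
  rows:
    - [-0.03, -0.014, -0.02, 0, 0.095]
    - [-0.08, -0.037, -0.05, 0, 0.095]
    - [-0.135, -0.062, -0.08, 0, 0.095]
    - [-0.19, -0.087, -0.1, 0, 0.095]
    - [-0.245, -0.112, -0.11, 0, 0.095]
    - [-0.3, -0.138, -0.11, 0, 0.095]
    - [-0.355, -0.163, -0.11, 0, 0.095]
    - [-0.405, -0.186, -0.11, 0, 0.095]
    - [-0.438, -0.201, -0.11, 0, 0.095]
    - [-0.438, -0.201, -0.11, 0, 0.095]

```text
t: 1.4
position: [591.2, 210.6, 348.7]
eef_rot: [-179.9, -0.1, 153.9]
contact_force: [0.3, 0.6, -0.5]
finger_gap: 0.997
gripper_force: 0.0
```

```bash
python3 - <<'E'
from h import *
M=T();np.save('Mt.npy',M);snap('wrist','w1');print(M.round(3), env.get_obs()['eef_rot'])
E
```

```text
[[-8.98000e-01  4.40000e-01 -1.00000e-03  5.91151e+02]
 [ 4.40000e-01  8.98000e-01 -1.00000e-03  2.10602e+02]
 [ 1.00000e-03 -1.00000e-03 -1.00000e+00  3.48694e+02]
 [ 0.00000e+00  0.00000e+00  0.00000e+00  1.00000e+00]] [-1.79968702e+02 -7.89182717e-02  1.53998877e+02]
```

View pics/w1.png

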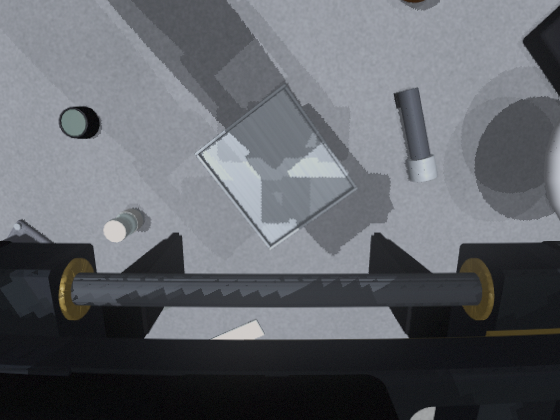

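The tray corners are at (286,83), (199,155), (272,247) and (355,187); the loupe is at (78,122) and the jar at (115,230).

```bash
python3 - <<'E'
from h import *
p=plane('wrist',[[286,83],[199,155],[272,247],[355,187]],18,np.load('Mt.npy'));print(p.round(0).tolist(),p.mean(0))
p=plane('wrist',[[78,122],[115,232]],50,np.load('Mt.npy'));print(p.round(0).tolist())
E
```

```text
[[493.0, 272.0, 18.0], [525.0, 128.0, 18.0], [683.0, 158.0, 18.0], [656.0, 297.0, 18.0]] [589.33172175 213.78427653  18.        ]
[[422.0, 20.0, 50.0], [564.0, -13.0, 50.0]]
```

Emit:
send_rows:
  rows:
    - [-0.01, -0.023, 0, 0, 0.095]
    - [-0.03, -0.07, 0, 0, 0.095]
    - [-0.05, -0.116, 0, 0, 0.095]
    - [-0.073, -0.17, 0, 0, 0.095]
    - [-0.096, -0.223, 0, 0, 0.095]
    - [-0.118, -0.275, 0, 0, 0.095]
    - [-0.138, -0.32, 0.01, 0, 0.095]
    - [-0.152, -0.352, 0.015, 0, 0.095]
    - [-0.158, -0.366, 0.02, 0, 0.095]
    - [-0.158, -0.366, 0.02, 0, 0.095]

```text
t: 2.7
position: [572.3, -184.8, 329.0]
eef_rot: [180.0, -0.1, 154.1]
contact_force: [0.6, -0.3, 0.3]
finger_gap: 0.999
gripper_force: 0.0
```

```bash
python3 - <<'E'
from h import *
M=T();np.save('Mc.npy',M);snap('wrist','w2');print(M.round(3), env.get_obs()['joint_pos'].round(1))
E
```

```text
[[-9.00000e-01  4.36000e-01 -1.00000e-03  5.72348e+02]
 [ 4.36000e-01  9.00000e-01  1.00000e-03 -1.84798e+02]
 [ 1.00000e-03  1.00000e-03 -1.00000e+00  3.29019e+02]
 [ 0.00000e+00  0.00000e+00  0.00000e+00  1.00000e+00]] [-23.   -1.3  94.7   0.   86.6 -87.1]
```

View pics/w2.png

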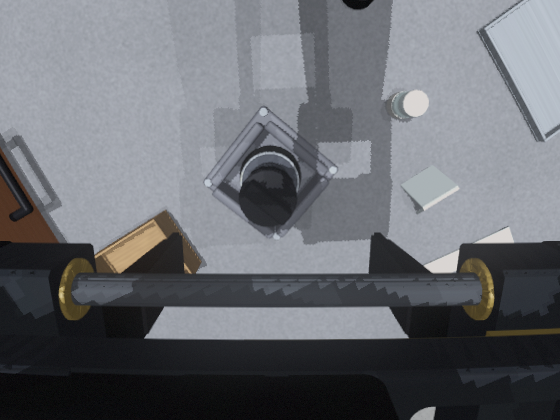

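The cap is at about (268,196), with the holder square around it. The bar is too dark to see, so I'll stretch the contrast.

```bash
python3 - <<'E'
from h import *
a=cv2.imread('pics/w2.png')[140:250,200:340].astype(float)
a=np.clip((a-5)*6,0,255).astype(np.uint8)
cv2.imwrite('pics/z2.png',cv2.resize(a,(700,550),interpolation=cv2.INTER_NEAREST))
E
```

```text
(no output)
```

View pics/z2.png

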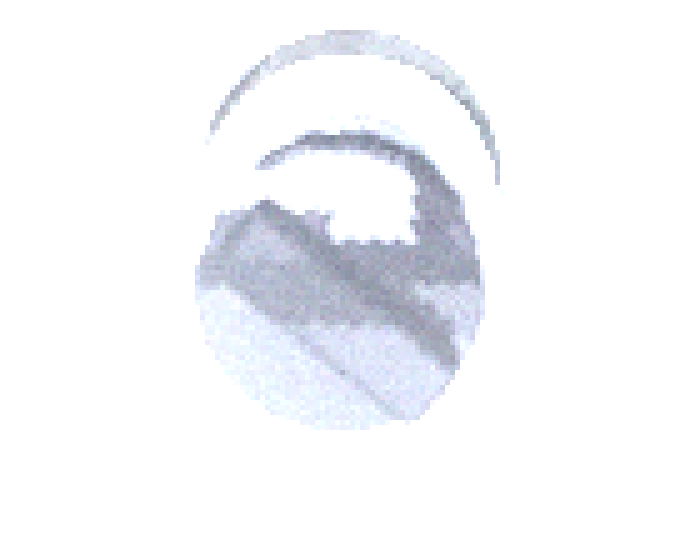

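The stretched crop shows the bar running diagonally, with top corners near (265,203), (458,365), (408,420) and (213,268) in crop pixels (5x).

```bash
python3 - <<'E'
from h import *
M=np.load('Mc.npy')
c=np.array([[265,203],[458,365],[408,420],[213,268]])/5+[200,140]
p=plane('wrist',c,175,M);print(p.round(1).tolist());m=p.mean(0);print(m)
for i,j in((0,1),(3,2),(0,3),(1,2)):
    d=p[j]-p[i];print(np.linalg.norm(d).round(1),np.degrees(np.arctan2(d[1],d[0])).round(1))
# roof disc / collar
d=(p[1]+p[2]-p[0]-p[3])[:2]; 
print('tool xy', M[:3,:3].T@(m-M[:3,3]), 'bar ang in tool',np.degrees(np.arctan2(*(M[:2,:2].T@d)[::-1])))
# holder: 4 corner balls at about z~5
q=plane('wrist',[[263,112],[334,170],[277,237],[208,183]],5,M);print(q.round(0).tolist(),q.mean(0))
for i in range(4):
    e=q[(i+1)%4]-q[i];print(np.degrees(np.arctan2(e[1],e[0])).round(1))
E
```

```text
[[547.7, -195.0, 175.0], [587.6, -177.7, 175.0], [592.7, -189.8, 175.0], [553.9, -208.0, 175.0]]
[ 570.45805861 -192.606343    175.        ]
43.4 23.4
42.9 25.2
14.4 -64.8
13.1 -66.9
tool xy [ -1.9059635   -7.9369499  154.01214816] bar ang in tool 129.82198938738745
[[494.0, -166.0, 5.0], [602.0, -114.0, 5.0], [653.0, -223.0, 5.0], [545.0, -272.0, 5.0]] [ 573.35501812 -193.80264271    5.        ]
25.6
-64.9
-155.2
115.2
```

Emit:
send_rows:
  rows:
    - [-0.003, -0.008, 0, 10, 0.095]
    - [-0.003, -0.008, 0.01, 20, 0.095]
    - [-0.003, -0.008, 0.02, 30, 0.095]
    - [-0.003, -0.008, 0.03, 40, 0.095]
    - [-0.003, -0.008, 0.04, 50, 0.095]
    - [-0.003, -0.008, 0.05, 60, 0.095]
    - [-0.003, -0.008, 0.06, 70, 0.095]
    - [-0.003, -0.008, 0.065, 80, 0.095]
    - [-0.003, -0.008, 0.07, 90, 0.095]
    - [-0.003, -0.008, 0.07, 100, 0.095]

```text
t: 4.0
position: [572.0, -191.9, 259.7]
eef_rot: [-180.0, -0.0, 53.9]
contact_force: [0.0, 0.1, -0.6]
finger_gap: 0.999
gripper_force: 0.0
```

Emit:
send_rows:
  rows:
    - [0, 0, 0, 10, 0.095]
    - [0, 0, 0, 20, 0.095]
    - [0, 0, 0, 29.3, 0.095]
    - [0, 0, 0, 29.3, 0.095]
    - [0, 0, 0, 29.3, 0.095]

```text
t: 4.62
position: [572.0, -193.1, 260.0]
eef_rot: [180.0, -0.0, 25.0]
contact_force: [0.2, 0.2, 0.3]
finger_gap: 1.0
gripper_force: 0.0
```

```bash
python3 - <<'E'
from h import *
M=T();np.save('Mc2.npy',M);a=snap('wrist','w3');print(M.round(3), env.get_obs()['joint_pos'].round(1))
# expected pixel of the bar centre
p=imaging.camera_params('wrist');P=M@np.array(p['hand_eye']);q=np.linalg.inv(P)@[571,-193,175,1];u=int(p['fx']*q[0]/q[2]+p['cx']);v=int(p['fy']*q[1]/q[2]+p['cy']);print(u,v)
x0,y0=u-70,v-55;c=a[y0:y0+110,x0:x0+140,::-1].astype(float);c=np.clip((c-5)*5,0,255).astype(np.uint8)
print(x0,y0);cv2.imwrite('pics/z3.png',cv2.resize(c,(700,550),interpolation=0))
E
```

```text
[[ 9.06000e-01  4.23000e-01  0.00000e+00  5.71951e+02]
 [ 4.23000e-01 -9.06000e-01  0.00000e+00 -1.93060e+02]
 [ 0.00000e+00  0.00000e+00 -1.00000e+00  2.60005e+02]
 [ 0.00000e+00  0.00000e+00  0.00000e+00  1.00000e+00]] [-23.8   0.6  99.4   0.   80.   41.2]
276 221
206 166
```

View pics/z3.png

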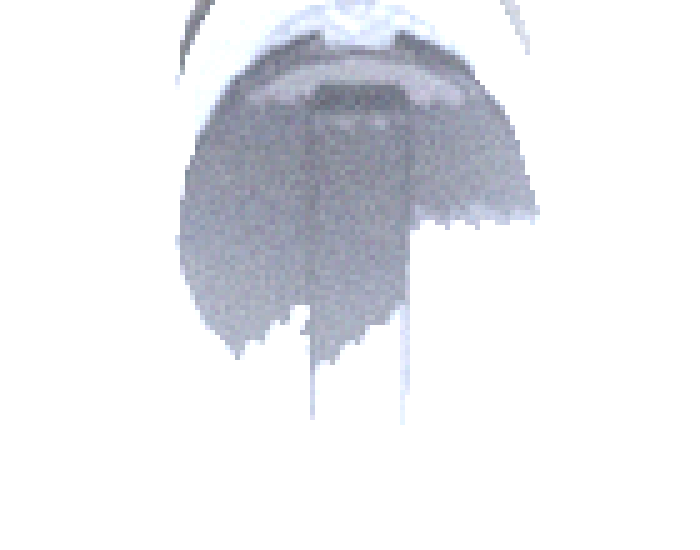

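The bar now stands upright in the image, with edges at crop x of about 313 and 407 and ends at y of about 108 and 422, so the yaw is aligned.

```bash
python3 - <<'E'
from h import *
M=np.load('Mc2.npy')
c=np.array([[315,108],[408,108],[404,423],[312,420]])/5+[206,166]
p=plane('wrist',c,175,M);m=p.mean(0);print(m,((p-M[:3,3])@M[:3,:3]).round(1).tolist(),M[:3,:3].T@(m-M[:3,3]))
E
```

```text
[ 572.70812156 -193.49341998  175.        ] [[22.2, -5.2, 85.0], [22.2, 7.0, 85.0], [-21.5, 6.8, 85.0], [-21.0, -5.8, 85.0]] [ 0.46692628  0.69657364 85.00578748]
```

Emit:
send_rows:
  rows:
    - [0.0005, 0.0005, 0.0, 0, 0.034]
    - [0.0005, 0.0005, 0.01, 0, 0.034]
    - [0.0005, 0.0005, 0.025, 0, 0.034]
    - [0.0005, 0.0005, 0.045, 0, 0.034]
    - [0.0005, 0.0005, 0.06, 0, 0.034]
    - [0.0005, 0.0005, 0.07, 0, 0.034]
    - [0.0005, 0.0005, 0.076, 0, 0.034]
    - [0.0005, 0.0005, 0.078, 0, 0.034]
    - [0.0005, 0.0005, 0.078, 0, 0.034]

```text
t: 5.8
position: [572.6, -194.4, 182.1]
eef_rot: [180.0, -0.0, 24.8]
contact_force: [1.0, 0.1, 0.4]
finger_gap: 0.359
gripper_force: 0.0
```

Emit:
send_rows:
  rows:
    - [0, 0, 0.001, 0, 0.034]
    - [0, 0, 0.002, 0, 0.034]
    - [0, 0, 0.003, 0, 0.034]
    - [0, 0, 0.003, 0, 0.034]

```text
t: 6.3
position: [572.3, -194.3, 178.5]
eef_rot: [-180.0, 0.0, 24.8]
contact_force: [0.3, 0.1, -0.5]
finger_gap: 0.357
gripper_force: 0.0
```

Emit:
send_rows:
  rows:
    - [0.0003, -0.0004, 0.0005, 0, 0.034]
    - [0.0003, -0.0004, 0.001, 0, 0.034]
    - [0.0003, -0.0004, 0.001, 0, 0.034]

```text
t: 6.68
position: [572.5, -194.0, 178.3]
eef_rot: [180.0, 0.0, 24.8]
contact_force: [-1.5, -0.7, 3.7]
finger_gap: 0.355
gripper_force: 2.0
```

Emit:
send_rows:
  rows:
    - [0, 0, 0.0005, 0, 0.034]
    - [0, 0, 0.001, 0, 0.034]
    - [0, 0, 0.001, 0, 0.034]

```text
t: 7.05
position: [572.5, -194.0, 177.6]
eef_rot: [180.0, -0.0, 24.8]
contact_force: [-3.1, -0.1, 6.1]
finger_gap: 0.359
gripper_force: 3.0
```

Emit:
send_rows:
  rows:
    - [0, 0, -0.001, 0, 0.03]
    - [0, 0, -0.001, 0, 0.022]
    - [0, 0, -0.001, 0, 0.014]
    - [0, 0, -0.001, 0, 0.008]
    - [0, 0, -0.001, 0, 0.004]
    - [0, 0, -0.001, 0, 0.0]
    - [0, 0, -0.001, 0, 0.0]

```text
t: 7.92
position: [572.9, -193.8, 178.3]
eef_rot: [180.0, -0.1, 24.8]
contact_force: [-0.5, 1.1, 4.8]
finger_gap: 0.145
gripper_force: 30.8
```

Emit:
send_rows:
  rows:
    - [0, 0, 0.0007, 0, 0.0]
    - [0, 0, 0.0014, 0, 0.0]
    - [0, 0, 0.002, 0, 0.0]
    - [0, 0, 0.002, 0, 0.0]

```text
t: 8.43
position: [572.9, -193.8, 176.6]
eef_rot: [180.0, -0.1, 24.8]
contact_force: [-0.8, 0.3, 6.2]
finger_gap: 0.147
gripper_force: 31.0
```

Emit:
send_rows:
  rows:
    - [0, 0, 0.001, 0, 0.0]
    - [0, 0, 0.002, 0, 0.0]
    - [0, 0, 0.003, 0, 0.0]
    - [0, 0, 0.004, 0, 0.0]
    - [0, 0, 0.004, 0, 0.0]

```text
t: 9.05
position: [572.9, -193.8, 173.3]
eef_rot: [180.0, -0.1, 24.8]
contact_force: [-2.2, 1.5, 9.3]
finger_gap: 0.144
gripper_force: 31.3
```

Emit:
send_rows:
  rows:
    - [0, 0, 0.001, 0, 0.0]
    - [0, 0, 0.002, 0, 0.0]
    - [0, 0, 0.003, 0, 0.0]
    - [0, 0, 0.003, 0, 0.0]

```text
t: 9.55
position: [573.0, -193.8, 170.9]
eef_rot: [180.0, -0.1, 24.8]
contact_force: [-3.9, 1.9, 12.5]
finger_gap: 0.144
gripper_force: 31.5
```

Emit:
send_rows:
  rows:
    - [-0.0005, -0.0006, 0.0, 0, 0.0]
    - [-0.0005, -0.0006, 0.0006, 0, 0.0]
    - [-0.0005, -0.0006, 0.0012, 0, 0.0]
    - [-0.0005, -0.0006, 0.0012, 0, 0.0]

```text
t: 10.05
position: [572.9, -193.7, 170.3]
eef_rot: [179.9, -0.1, 24.8]
contact_force: [-3.1, 0.8, 12.6]
finger_gap: 0.146
gripper_force: 31.5
```

Emit:
send_rows:
  rows:
    - [0, 0, 0.0005, 0, 0.0]
    - [-0.0002, 0, 0.001, 0, 0.0]
    - [-0.0004, 0, 0.001, 0, 0.0]
    - [-0.0004, 0, 0.001, 0, 0.0]

```text
t: 10.55
position: [572.8, -193.8, 169.7]
eef_rot: [179.9, -0.2, 24.8]
contact_force: [-1.8, 3.1, 13.4]
finger_gap: 0.146
gripper_force: 31.6
```

Emit:
send_rows:
  rows:
    - [0, 0, 0, -2, 0.0]
    - [0, 0, 0, -4, 0.0]
    - [0, 0, 0, -6, 0.0]
    - [0, 0, 0, -6, 0.0]

```text
t: 11.05
position: [573.1, -193.9, 169.8]
eef_rot: [179.8, -0.2, 30.8]
contact_force: [-1.3, 1.7, 12.8]
finger_gap: 0.146
gripper_force: 31.6
```

```bash
python3 -c "
from h import *
o=env.get_obs();print(o['wrist_torque'],o['contact_force'],o['eef_rot'])"
```

```text
[ 0.29327274  0.3849931  -0.01691953] [-1.29853558  1.7312038  12.82347579] [179.80300361  -0.19920613  30.82645274]
```

Emit:
send_rows:
  rows:
    - [0, 0, 0.0001, -4, 0.0]
    - [0, 0, 0.0002, -8, 0.0]
    - [0, 0, 0.0003, -12, 0.0]
    - [0, 0, 0.0003, -16, 0.0]
    - [0, 0, 0.0003, -20, 0.0]
    - [0, 0, 0.0003, -24, 0.0]
    - [0, 0, 0.0003, -24, 0.0]

```text
t: 11.92
position: [573.4, -194.0, 169.7]
eef_rot: [179.7, -0.1, 54.8]
contact_force: [0.5, 2.0, 12.9]
finger_gap: 0.146
gripper_force: 31.6
```

Emit:
send_rows:
  rows:
    - [0, 0, 0, -4, 0.0]
    - [0, 0, 0, -8, 0.0]
    - [0, 0, 0, -12, 0.0]
    - [0, 0, 0, -16, 0.0]
    - [0, 0, 0, -20, 0.0]
    - [0, 0, 0, -24, 0.0]
    - [0, 0, 0, -27, 0.0]
    - [0, 0, 0, -30, 0.0]
    - [0, 0, 0, -30, 0.0]

```text
t: 13.05
position: [573.3, -193.8, 169.6]
eef_rot: [179.7, 0.0, 84.8]
contact_force: [-1.5, 1.8, 13.4]
finger_gap: 0.146
gripper_force: 31.6
```

```bash
python3 -c "
from h import *
o=env.get_obs();print(o['wrist_torque'],o['contact_force'],o['eef_rot'])"
```

```text
[0.31113402 0.30502248 0.04189409] [-1.53154609  1.80609105 13.3741336 ] [1.79694958e+02 2.68908213e-02 8.48322190e+01]
```

Emit:
send_rows:
  rows:
    - [0, 0, -0.002, 0, 0.0]
    - [0, 0, -0.004, 0, 0.0]
    - [0, 0, -0.006, 0, 0.0]
    - [0, 0, -0.008, 0, 0.0]
    - [0, 0, -0.01, 0, 0.0]
    - [0, 0, -0.012, 0, 0.0]
    - [0, 0, -0.014, 0, 0.0]
    - [0, 0, -0.016, 0, 0.0]

```text
t: 14.05
position: [571.5, -193.7, 181.8]
eef_rot: [180.0, 0.0, 84.8]
contact_force: [4.1, -0.6, -0.1]
finger_gap: 0.141
gripper_force: 30.8
```

Emit:
send_rows:
  rows:
    - [0, 0, -0.003, 0, 0.0]
    - [0, 0, -0.006, 0, 0.0]
    - [0, 0, -0.009, 0, 0.0]
    - [0, 0, -0.012, 0, 0.0]

```text
t: 14.55
position: [571.0, -193.2, 191.7]
eef_rot: [-179.9, -0.1, 84.8]
contact_force: [0.4, -0.5, -1.1]
finger_gap: 0.144
gripper_force: 30.8
```

Emit:
send_rows:
  rows:
    - [0, 0, -0.004, 0, 0.0]
    - [0, 0, -0.009, 0, 0.0]
    - [0, 0, -0.015, 0, 0.0]
    - [0, 0, -0.025, 0, 0.0]
    - [0, 0, -0.04, 0, 0.0]
    - [0, 0, -0.055, 0, 0.0]
    - [0, 0, -0.065, 0, 0.0]
    - [0, 0, -0.07, 0, 0.0]
    - [0, 0, -0.07, 0, 0.0]

```text
t: 15.68
position: [571.4, -193.7, 264.5]
eef_rot: [180.0, 0.0, 84.8]
contact_force: [-0.9, -0.7, -1.0]
finger_gap: 0.149
gripper_force: 30.9
```

```bash
python3 - <<'E'
from h import *
b=snap('side','d1');a=snap('scene','s1')
cv2.imwrite('pics/z4.png',np.hstack([cv2.resize(b[200:320,290:410,::-1],(400,400)),cv2.resize(a[120:240,170:290,::-1],(400,400))]))
M=T();print(M.round(3));t=np.array([589,212,0]);print((M[:3,:3].T@(t-M[:3,3])).round(1))
E
```

```text
[[ 9.00000e-02  9.96000e-01 -1.00000e-03  5.71095e+02]
 [ 9.96000e-01 -9.00000e-02  0.00000e+00 -1.93529e+02]
 [ 0.00000e+00 -1.00000e-03 -1.00000e+00  2.63514e+02]
 [ 0.00000e+00  0.00000e+00  0.00000e+00  1.00000e+00]]
[405.4 -18.6 263.7]
```

View pics/z4.png

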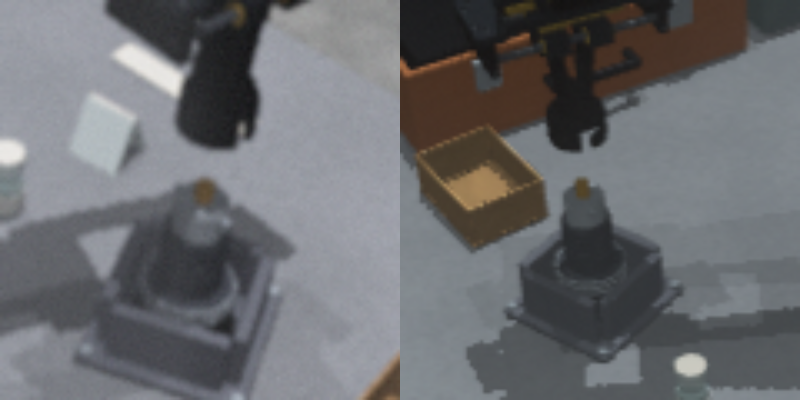

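The cap is off and held upright, and the lamp's neck is bare. Next I carry it to the tray.

Emit:
send_rows:
  rows:
    - [0.015, -0.001, 0, 0, 0.0]
    - [0.045, -0.002, 0, 0, 0.0]
    - [0.09, -0.004, 0, 0, 0.0]
    - [0.14, -0.007, 0, 0, 0.0]
    - [0.195, -0.009, 0, 0, 0.0]
    - [0.25, -0.012, 0, 0, 0.0]
    - [0.305, -0.014, 0, 0, 0.0]
    - [0.355, -0.016, 0, 0, 0.0]
    - [0.39, -0.018, 0, 0, 0.0]
    - [0.405, -0.019, 0, 0, 0.0]

```text
t: 17.02
position: [588.2, 213.7, 263.6]
eef_rot: [-179.9, 0.0, 85.0]
contact_force: [0.2, 0.1, -0.6]
finger_gap: 0.148
gripper_force: 30.9
```

Emit:
send_rows:
  rows:
    - [0, 0, 0.015, 0, 0.0]
    - [0, 0, 0.045, 0, 0.0]
    - [0, 0, 0.085, 0, 0.0]
    - [0, 0, 0.125, 0, 0.0]
    - [0, 0, 0.16, 0, 0.0]
    - [0, 0, 0.18, 0, 0.0]
    - [0, 0, 0.19, 0, 0.0]
    - [0, 0, 0.196, 0, 0.0]
    - [0, 0, 0.198, 0, 0.0]
    - [0, 0, 0.198, 0, 0.0]

```text
t: 18.27
position: [589.7, 211.6, 67.1]
eef_rot: [179.9, -0.0, 84.8]
contact_force: [-0.2, 1.0, 0.4]
finger_gap: 0.146
gripper_force: 30.9
```

Emit:
send_rows:
  rows:
    - [0, 0, 0.002, 0, 0.0]
    - [0, 0, 0.004, 0, 0.0]
    - [0, 0, 0.006, 0, 0.0]
    - [0, 0, 0.007, 0, 0.0]
    - [0, 0, 0.007, 0, 0.0]

```text
t: 18.9
position: [588.9, 211.4, 59.0]
eef_rot: [-180.0, 0.0, 84.8]
contact_force: [0.2, -0.4, -0.5]
finger_gap: 0.148
gripper_force: 30.9
```

Emit:
send_rows:
  rows:
    - [0, 0, 0.0005, 0, 0.0]
    - [0, 0, 0.001, 0, 0.0]
    - [0, 0, 0.001, 0, 0.0]

```text
t: 19.27
position: [589.1, 211.4, 58.3]
eef_rot: [180.0, -0.0, 84.8]
contact_force: [0.2, 0.7, -0.7]
finger_gap: 0.148
gripper_force: 30.9
```

Emit:
send_rows:
  rows:
    - [0, 0, 0.0005, 0, 0.0]
    - [0, 0, 0.001, 0, 0.0]
    - [0, 0, 0.001, 0, 0.0]

```text
t: 19.65
position: [589.2, 211.4, 58.3]
eef_rot: [-180.0, 0.0, 84.8]
contact_force: [-3.4, -1.1, 6.0]
finger_gap: 0.145
gripper_force: 31.5
```

Emit:
send_rows:
  rows:
    - [0, 0, 0.0004, 0, 0.0]
    - [0, 0, 0.0008, 0, 0.0]
    - [0, 0, 0.0008, 0, 0.0]

```text
t: 20.02
position: [589.2, 211.5, 58.3]
eef_rot: [-180.0, 0.0, 84.8]
contact_force: [-5.7, -0.6, 10.0]
finger_gap: 0.146
gripper_force: 31.9
```

Contact with the tray floor is felt. I'll ease back, open a little, then rise.

Emit:
send_rows:
  rows:
    - [0, 0, -0.001, 0, 0.0]
    - [0, 0, -0.0014, 0, 0.0]
    - [0, 0, -0.0014, 0, 0.02]
    - [0, 0, -0.0014, 0, 0.03]
    - [0, 0, -0.0014, 0, 0.04]
    - [0, 0, -0.0014, 0, 0.05]
    - [0, 0, -0.0014, 0, 0.05]

```text
t: 20.9
position: [589.5, 211.5, 58.3]
eef_rot: [179.9, -0.0, 84.8]
contact_force: [0.8, -1.7, 5.8]
finger_gap: 0.516
gripper_force: 2.6
```

Emit:
send_rows:
  rows:
    - [0, 0, -0.005, 0, 0.05]
    - [0, 0, -0.015, 0, 0.05]
    - [0, 0, -0.03, 0, 0.05]
    - [0, 0, -0.06, 0, 0.07]
    - [0, 0, -0.1, 0, 0.095]
    - [0, 0, -0.15, 0, 0.095]
    - [0, 0, -0.19, 0, 0.095]
    - [0, 0, -0.2, 0, 0.095]
    - [0, 0, -0.2, 0, 0.095]

```text
t: 22.02
position: [589.0, 211.4, 258.0]
eef_rot: [180.0, -0.0, 84.8]
contact_force: [0.3, -0.3, -1.0]
finger_gap: 0.995
gripper_force: 0.0
```

```bash
python3 - <<'E'
from h import *
print(env.get_obs()['contact_force']);a=snap('wrist','w5');b=snap('side','d5')
cv2.imwrite('pics/z5.png',np.hstack([cv2.resize(a[:,:,::-1],(400,300)),cv2.resize(b[:,:,::-1],(400,300))]))
E
```

```text
[ 0.2656971  -0.31427534 -1.04152092]
```

View pics/z5.png

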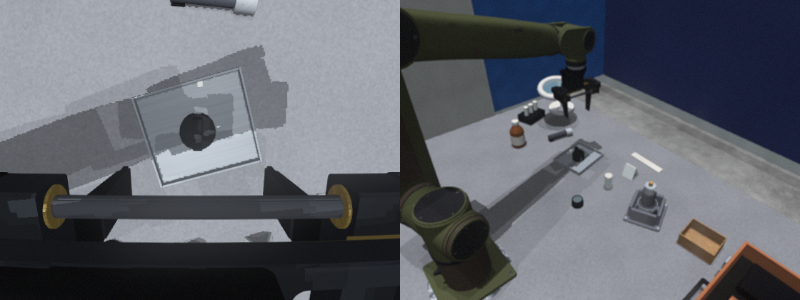

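The cap stands upright in the middle of the tray at (197,132) in the wrist view. The gripper is clear and the bystanders look undisturbed.

```bash
python3 -c "
from station import job
print(job.sign_off())"
```

```text
the job is handed in; nothing more can be done
None
```

I took the cap off by pressing it down (13.4 N at most in the readings), turning it 60° anticlockwise and lifting it; it now stands upright in the middle of the tray, released, and the job was handed in at about 22 s.

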